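# Fill the glaze-pot tray and hold the chest lid open

## Task

Help pack up the glaze pots: stand the two stray pots upright in the two empty wells of the wooden tray, right down, and let go of them. Then raise the storage chest's lid by its bow handle to about 60 degrees from shut and keep holding it there so that I can lift the tray in; the lid falls shut if released, so the program finishes while holding it. Do not tip a pot over or let the lid drop, and leave the other things on the table where they are.

Things in the scene. Friction and masses are not known exactly. Their poses are not given: they have to be found in the camera images.
- lid_angle (a joint): opening angle of the chest's lid in rad: 0 = shut (as at the start), 1.047 = 60 degrees; it turns on two butt hinges along the chest's back edge, stop at 1.8. The lid weighs 0.4 to 0.7 kg with its balance point 0.1 m from the hinge line, has no stay, and falls shut when let go below about 1.3 rad; the hinge has next to no friction
- chest: light wooden storage chest, plywood lid, 200 (x) x 280 (y) x 120 mm high shut (carcass 85, lid 35), fixed. Origin: centre of its underside; its x axis points from its front (handle side, towards the robot) to its back. The hinge line runs along its y, 100 mm behind the origin and 85 mm above the table; the lid's front edge swings up and back over it
- lid: the lid, with its steel bow handle on the front face: a round bar 10 mm thick and 110 mm long, parallel to the hinge line, its centre 40 mm out from the front face (35 mm clear behind it), carried on a leg of the same bar at each end. Lid shut, the bar is 100 mm above the table. Origin: middle of the hinge line, at the lid's lower edge; shut, its axes are those of the chest
- pull_grip (a point): middle of the bow handle's bar: 240 mm from the hinge line along the lid and 15 mm above the lid's lower edge; moves with the lid. The round bar can turn between the finger pads, so the gripper may keep pointing down while the lid swings
- tray: carrying tray for pots: a medium-brown wooden block 195 (x) x 150 (y) x 30 mm with six round wells, 44 mm across and 22 mm deep (well floor 8 mm above the table), three along x (60 mm apart) in two rows (76 mm apart along y); a small cleat at each end 7 mm beyond the block. Fixed to the table. Origin: centre of its underside. Four wells hold a pot at the start, two are empty
- well0 (a point): centre of the mouth of a well, at the tray's top face, 22 mm above the well's floor (tray frame x -60, y -38 mm)
- well1 (a point): centre of the mouth of a well, at the tray's top face, 22 mm above the well's floor (tray frame x -60, y +38 mm)
- well2 (a point): centre of the mouth of a well, at the tray's top face, 22 mm above the well's floor (tray frame x +0, y -38 mm)
- well3 (a point): centre of the mouth of a well, at the tray's top face, 22 mm above the well's floor (tray frame x +0, y +38 mm)
- well4 (a point): centre of the mouth of a well, at the tray's top face, 22 mm above the well's floor (tray frame x +60, y -38 mm)
- well5 (a point): centre of the mouth of a well, at the tray's top face, 22 mm above the well's floor (tray frame x +60, y +38 mm)
- pot0: glaze pot: closed round white pot with a grey ribbed screw cap, a straight cylinder 40 mm across and 72 mm tall, about 100 g; origin: centre of its underside. All six pots are alike: four stand in the tray's wells, two stray ones stand on a plywood board 190 x 165 x 8 mm (underside 8 mm above the table), 75 mm or more apart; which is which varies
- pot1: glaze pot: closed round white pot with a grey ribbed screw cap, a straight cylinder 40 mm across and 72 mm tall, about 100 g; origin: centre of its underside. All six pots are alike: four stand in the tray's wells, two stray ones stand on a plywood board 190 x 165 x 8 mm (underside 8 mm above the table), 75 mm or more apart; which is which varies
- pot2: glaze pot: closed round white pot with a grey ribbed screw cap, a straight cylinder 40 mm across and 72 mm tall, about 100 g; origin: centre of its underside. All six pots are alike: four stand in the tray's wells, two stray ones stand on a plywood board 190 x 165 x 8 mm (underside 8 mm above the table), 75 mm or more apart; which is which varies
- pot3: glaze pot: closed round white pot with a grey ribbed screw cap, a straight cylinder 40 mm across and 72 mm tall, about 100 g; origin: centre of its underside. All six pots are alike: four stand in the tray's wells, two stray ones stand on a plywood board 190 x 165 x 8 mm (underside 8 mm above the table), 75 mm or more apart; which is which varies
- pot4: glaze pot: closed round white pot with a grey ribbed screw cap, a straight cylinder 40 mm across and 72 mm tall, about 100 g; origin: centre of its underside. All six pots are alike: four stand in the tray's wells, two stray ones stand on a plywood board 190 x 165 x 8 mm (underside 8 mm above the table), 75 mm or more apart; which is which varies
- pot5: glaze pot: closed round white pot with a grey ribbed screw cap, a straight cylinder 40 mm across and 72 mm tall, about 100 g; origin: centre of its underside. All six pots are alike: four stand in the tray's wells, two stray ones stand on a plywood board 190 x 165 x 8 mm (underside 8 mm above the table), 75 mm or more apart; which is which varies
- model_tool: small wooden modelling tool, 140 mm long along its x, 8 mm thick, lying on the plywood board beside the stray pots, bystander; origin under its middle
- tin: open steel tin, 84 mm across, 100 mm tall, bystander; origin: centre of its underside
- big_jar: large white jar, 72 mm across, 110 mm tall, too big for the wells, bystander; origin: centre of its underside
- loop_tool: wood-handled loop tool lying down, 210 mm long along its x, bystander; origin under the handle's middle
- hammer: hammer lying down, 260 mm long along its x, bystander
- mallet: wooden mallet lying down, head 75 x 125 x 65 mm, handle to -x, 300 mm long, bystander
- block: grey-brown carving block 95 x 85 x 85 mm on a sheet of paper, bystander; origin: centre of its underside

How it is judged (in metres and radians):
On the way, in this order (a step that is already met when the one before it is completed fails the run):
1. all six wells hold a pot, upright, right down and released (x of pot0 in the frame of tray between -0.085 and 0.085 m and y of pot0 in the frame of tray between -0.06 and 0.06 m and z of each of pot0, pot1, pot2, pot3, pot4, pot5 in the frame of tray below 0.012 m and angle between each of pot0, pot1, pot2, pot3, pot4, pot5's own z axis and vertical below 0.1 rad and contact force between the fingers and pot0 below 0.1 N and x of pot1 in the frame of tray between -0.085 and 0.085 m and y of pot1 in the frame of tray between -0.06 and 0.06 m and contact force between the fingers and pot1 below 0.1 N and x of pot2 in the frame of tray between -0.085 and 0.085 m and y of pot2 in the frame of tray between -0.06 and 0.06 m and contact force between the fingers and pot2 below 0.1 N and x of pot3 in the frame of tray between -0.085 and 0.085 m and y of pot3 in the frame of tray between -0.06 and 0.06 m and contact force between the fingers and pot3 below 0.1 N and x of pot4 in the frame of tray between -0.085 and 0.085 m and y of pot4 in the frame of tray between -0.06 and 0.06 m and contact force between the fingers and pot4 below 0.1 N and x of pot5 in the frame of tray between -0.085 and 0.085 m and y of pot5 in the frame of tray between -0.06 and 0.06 m and contact force between the fingers and pot5 below 0.1 N), for 0.3 s.
2. the lid is raised to 60 degrees (50 to 70) and held by the fingers (value of joint lid_angle between 0.873 and 1.222 rad and velocity of joint lid_angle between -0.1 and 0.1 rad/s and contact force between the fingers and lid above 1 N), for 0.3 s.
At the end, for the whole second after the job is handed in: All six pots stand in the wells, upright (0.1 rad), underside under 12 mm above the tray's underside (well floor at 8), not touched by the fingers; the lid is still (under 0.1 rad/s) at 60 +- 10 degrees (0.873 to 1.222 rad), held by the fingers (over 1 N) (all of step 1 and all of step 2); the arm keeps its last pose, push and grip.
It fails at once if a pot is tipped over (more than 0.8 rad) (angle between any of pot0, pot1, pot2, pot3, pot4, pot5's own z axis and vertical above 0.8 rad).
It fails at once if the lid is dropped (falls faster than 1.5 rad/s) (velocity of joint lid_angle below -1.5 rad/s).
It fails at once if a bystander is moved by more than 30 mm (distance of any of tin, big_jar, loop_tool, hammer, mallet, model_tool, block from where it was at the start of the episode above 0.03 m).
It also fails if it takes over 64 s, if anything falls off the work surface, if the arm or the gripper's body presses on something with over 40 N, if the wrist force passes 120 N, or if a joint passes its speed limit or range.

## Robot

A 7-joint arm with a two-finger parallel gripper is mounted at the origin on the work surface. World frame = base frame: x ahead of the robot, y to its left, z up, the work surface at z = 0. Lengths are in m, angles in degrees, forces in N, time in s.
With the tool pointing down it reaches from about 0.35 to 0.9 m from the base axis. Payload 8.1 kg.
Tool frame: the origin (TCP) lies on the centre line of the jaws, within the pads' length; the fingertips stand 11 mm ahead of it and the grasp point (between the pads) lies 8 mm behind it (ctrl.tip_extent is the distance from the TCP to the fingertips, in m); x points along the fingers, z is the direction in which the jaws open and shut, and the axes are right-handed (so a half turn about x gives the same grasp; the last joint's range is limited). The gripper opens to 85 mm and grips with 20 to 120 N. Pads are 22 mm wide; open, the fingers measure 114 mm over their backs; the gripper's body (76 mm by 85 mm) begins 54 mm behind the grasp point. The pads swing forward as they close: fully open they stand 13 mm farther back than shut.
Start: joints at [-80.478, 24.895, 1.432, 90.138, -0.665, 64.973, -4.303], TCP at [0.166, 0.603, 0.207] pointing down, gripper open.
Joint ranges: [-149.89, 149.89], [-25.12, 119.58], [-72.63, 75.52], [4.76, 147.25], [-75.54, 255.54], [6.69, 114.76], [-157.13, 157.13]. Speed limits (degrees/s): [127.2, 127.2, 172.46, 172.46, 180, 180, 180].

## Interface

Orientations are given as [roll, pitch, yaw] about the fixed x, y, z axes, in that order (R = Rz(yaw) Ry(pitch) Rx(roll)).
In Python, from cell import ctrl gives the robot as it stands.
- The arm moves only by the shell command python3 -m crank 'ROWS' [FORCE]. ROWS is JSON, a list that holds one entry, the list of rows, each a list of 7 numbers: the shift along the world's x, y, z in mm, then the turn, a rotation vector about the world's x, y, z in degrees, then the finger opening in mm, from 0 to 85.4. In form: [[[dx, dy, dz, wx, wy, wz, jaw], ...]]. A call has 1 to 5 rows; each row shifts and turns the commanded pose from where the row before left it; what a row does not reach is not made up. A row lasts 1/12 s, in which the tool goes at most 41.7 mm and 7.16 degrees, less where a joint would pass 70% of its speed; a pose out of reach is approached as far as the arm can. A call with a gripper value outside its range is refused whole. The fingers move at their own pace and stop on an object; FORCE is the grip in N (left out, the last holds). Time passes only in rows, so rows that do not move let the fingers close. It gives the time, the measured TCP pose, the force and the opening at its end, in the units of the state.
- ctrl.get_obs(): the state, without advancing time (a new reading comes with each control period).
- ctrl.capture(name): name is "scene" or "top"; returns (picture, depth): 480x640x3 uint8, blue, green, red; 480x640 float32, m along the optical axis (not along the pixel's ray), 0 where there is no reading.
- ctrl.camera_info(name): a dict with "fx", "fy", "cx", "cy" (pixels), "T" (4x4, takes a point from camera to world coordinates). Camera axes: x right, y down, z forward; pixel columns grow to the right and rows downward; lengths in m; the calibration is good to about 2 mm. A picture is of the moment at which its call begins. camera_info takes no time and is no camera call.
- ctrl.close_job(): hands the job in, once; it reports no verdict.
The state is a dict: "clock": time; "joint_pos": joint angles; "qvel": joint speeds; "joint_efforts": joint torques, N m; "tool_pos": TCP position; "ee_rot": TCP orientation; "force": force on the tool from outside, world axes, zero at the start; "moment": the same for the moment, N m; "finger_gap": finger opening in m.
Only numpy, scipy, OpenCV 4.12 (cv2) and the standard library are available. Lean on these libraries where they do the work, as an engineer would, in place of code of your own. Each camera call takes 0.05 s, during which the arm holds its last target. There are 200 camera calls.

## Working session

There is one attempt and no reset: what is moved stays moved. The work goes in short steps, Python scripts to look and compute and a shell command to move; the robot and the scene stay as the last step left them, time stands still between calls to the robot, and variables do not carry over. Pictures are saved under pics/ and viewed, about 8 in all and at most 12, crops included, and the job is handed in when it is done.

```bash
mkdir -p pics; ls; cat > h.py <<'E'
import numpy as np, cv2
from cell import ctrl
def pts(name):
    im,d=ctrl.capture(name); c=ctrl.camera_info(name)
    v,u=np.mgrid[0:480,0:640]
    P=np.stack([(u-c['cx'])/c['fx']*d,(v-c['cy'])/c['fy']*d,d],-1)
    T=np.array(c['T']); W=P@T[:3,:3].T+T[:3,3]; W[d==0]=np.nan
    return im,d,W
E
python3 - <<'E'
from h import *
for n in('top','scene'):
    im,d,W=pts(n); cv2.imwrite(f'pics/{n}0.png',im); np.save(f'{n}0.npy',W); print(ctrl.camera_info(n))
print(ctrl.get_obs())
E
```

```text
pics
{'fx': 446.3643292327494, 'fy': 446.3643292327494, 'cx': 315.09591330415157, 'cy': 232.85779405789893, 'T': array([[ 0.00935429, -0.9985314 ,  0.05336237,  0.46851509],
       [-0.99994892, -0.00913661,  0.00432178,  0.01830955],
       [-0.00382788, -0.05340008, -0.99856586,  1.39535631],
       [ 0.        ,  0.        ,  0.        ,  1.        ]])}
{'fx': 526.3545217311877, 'fy': 526.3545217311877, 'cx': 316.3653485991188, 'cy': 238.63170597960544, 'T': array([[ 0.80986394,  0.40010197, -0.42899745,  1.18642575],
       [ 0.58660952, -0.54848084,  0.59586747, -0.87184616],
       [ 0.00311087, -0.73422556, -0.67889848,  1.08304934],
       [ 0.        ,  0.        ,  0.        ,  1.        ]])}
{'clock': 0.1, 'joint_pos': array([-80.47831261,  24.9324921 ,   1.43120763,  90.18348822,
        -0.663816  ,  64.97493612,  -4.30399897]), 'qvel': array([ 0.01433227, -0.16624561,  0.00260431, -0.1663318 , -0.02547362,
        0.03074236, -0.04450847]), 'joint_efforts': array([ 2.63978829e-03, -6.71760964e+01,  1.02791235e+00, -3.16903389e+01,
        1.57530030e-02,  7.29068983e-03, -2.29545876e-06]), 'tool_pos': array([0.1659061 , 0.60206549, 0.2062069 ]), 'ee_rot': array([-174.18187939,   89.9173761 ,  -99.58712284]), 'force': array([ 0.48361423, -0.51665832, -0.42881419]), 'moment': array([-0.00315705,  0.03257181,  0.00840952]), 'finger_gap': 0.08541314316879406}
```

View pics/top0.png

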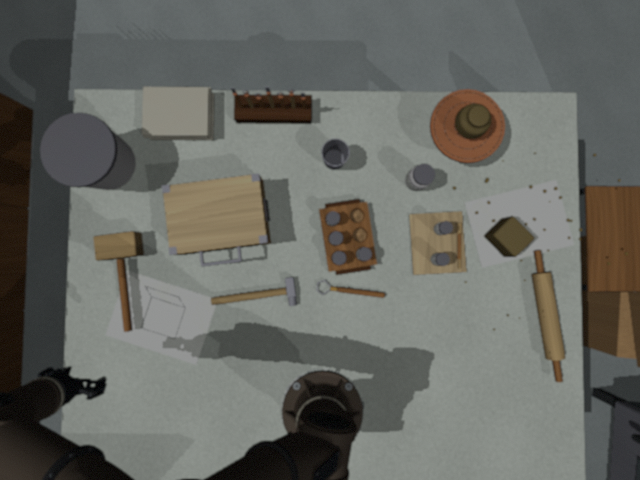

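View pics/scene0.png

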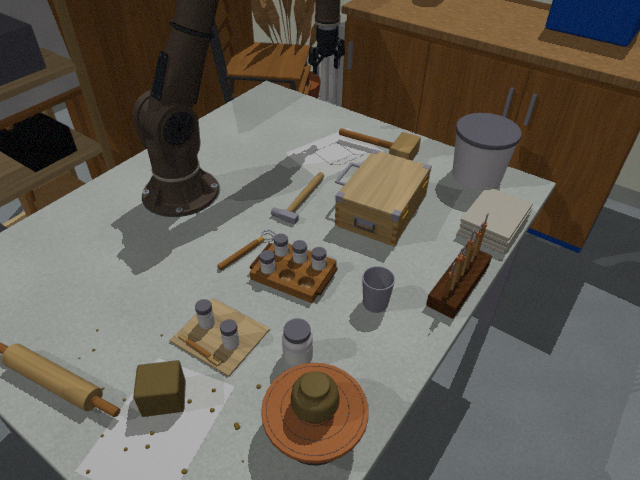

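The top view shows stray pots at about (445,228) and (444,258), empty wells at (358,214) and (358,234), the tray around (348,235), and the chest's handle at (235,255). The modelling tool lies near (460,240). Next I'll turn these into positions from the depth.

```bash
python3 - <<'E'
from h import *
for n in('top','scene'):
    W=np.load(n+'0.npy'); im=cv2.imread(f'pics/{n}0.png'); x,y,z=W[...,0],W[...,1],W[...,2]
    print(n)
    m=((z>.068)&(z<.095)&(x>.35)&(x<.62)&(y>-.42)&(y<.06)).astype(np.uint8)
    k,l,s,c=cv2.connectedComponentsWithStats(m)
    for i in range(1,k):
        if s[i,4]>15:
            p=W[l==i]; t=p[p[:,2]>np.percentile(p[:,2],50)-.004]
            r=cv2.minEnclosingCircle((p[:,:2]*1000).astype(np.float32))
            print('pot',s[i,4],np.round(np.median(p,0),4),'mid',np.round((p.min(0)+p.max(0))/2,4),'circ',np.round(r[0]),round(r[1],1))
    # tray top
    m=((abs(z-.03)<.006)&(x>.38)&(x<.62)&(y>-.15)&(y<.06))
    m=cv2.morphologyEx(m.astype(np.uint8),cv2.MORPH_OPEN,np.ones((2,2)))
    p=W[m>0]; print('tray',len(p),cv2.minAreaRect((p[:,:2]*1000).astype(np.float32)))
    m=((abs(z-.12)<.008)&(x>.4)&(x<.75)&(y>.1)&(y<.5)); p=W[m]
    print('lid',len(p),cv2.minAreaRect((p[:,:2]*1000).astype(np.float32)),np.median(p[:,2]))
    m=((abs(z-.1)<.015)&(x>.3)&(x<.52)&(y>.13)&(y<.42)); p=W[m]
    print('bar',len(p),cv2.minAreaRect((p[:,:2]*1000).astype(np.float32)))
    m=((abs(z-.02)<.010)&(x>.35)&(x<.62)&(y>-.42)&(y<-.15)); p=W[m]
    print('board',len(p),cv2.minAreaRect((p[:,:2]*1000).astype(np.float32)))
im=cv2.imread('pics/top0.png')[180:300,190:490]; cv2.imwrite('pics/crop1.png',cv2.resize(im,None,fx=2.66,fy=2.66,interpolation=cv2.INTER_CUBIC)*1)
im=cv2.imread('pics/scene0.png')[225:375,160:360]; cv2.imwrite('pics/crop2.png',cv2.resize(im,None,fx=4,fy=4,interpolation=cv2.INTER_CUBIC))
E
```

```text
top
pot 147 [ 0.586  -0.0285  0.082 ] mid [ 0.5851 -0.0299  0.0805] circ [586. -29.] 20.2
pot 158 [ 0.5594 -0.3602  0.0816] mid [ 0.5614 -0.3609  0.08  ] circ [ 560. -361.] 21.0
pot 142 [ 0.527  -0.0377  0.0822] mid [ 0.5259 -0.039   0.0808] circ [526. -39.] 20.2
pot 149 [ 0.4807 -0.1232  0.0822] mid [ 0.4793 -0.122   0.0796] circ [ 480. -123.] 20.3
pot 146 [ 0.4683 -0.0471  0.0824] mid [ 0.4683 -0.0484  0.0819] circ [468. -48.] 20.1
pot 162 [ 0.4654 -0.3495  0.0821] mid [ 0.4667 -0.3518  0.079 ] circ [ 466. -352.] 21.1
tray 1709 ((527.3040771484375, -69.83944702148438), (213.53578186035156, 110.63066864013672), 17.581832885742188)
lid 6714 ((570.4686889648438, 311.48663330078125), (240.6388397216797, 283.8512268066406), 7.687596321105957) 0.1221812264239801
bar 271 ((471.1195068359375, 285.7764587402344), (46.991477966308594, 257.808349609375), 8.392804145812988)
board 1539 ((482.700927734375, -285.0097961425781), (269.8855895996094, 265.42315673828125), 89.98348236083984)
scene
pot 147 [ 0.4714 -0.0523  0.0794] mid [ 0.4687 -0.0489  0.0766] circ [470. -49.] 21.8
pot 152 [ 0.5304 -0.0421  0.0787] mid [ 0.5297 -0.04    0.0769] circ [529. -40.] 22.6
pot 152 [ 0.5898 -0.0323  0.0788] mid [ 0.5878 -0.028   0.0765] circ [588. -27.] 23.7
pot 161 [ 0.4843 -0.1267  0.0793] mid [ 0.4821 -0.1236  0.0766] circ [ 482. -124.] 22.6
pot 204 [ 0.4703 -0.3541  0.0793] mid [ 0.4673 -0.3518  0.077 ] circ [ 467. -353.] 21.8
pot 222 [ 0.5634 -0.3641  0.0799] mid [ 0.5622 -0.3622  0.0767] circ [ 562. -361.] 21.6
tray 1458 ((nan, nan), (0.0, 0.0), 0.0)
lid 3713 ((590.9674072265625, 314.295166015625), (203.56973266601562, 293.0426940917969), 7.378940582275391) 0.1194703548112146
bar 153 ((481.06561279296875, 284.79119873046875), (75.83914947509766, 257.7977600097656), 0.39510366320610046)
board 977 ((483.2705383300781, -284.896484375), (263.2613220214844, 270.640625), 0.3145808279514313)
```

View pics/crop1.png

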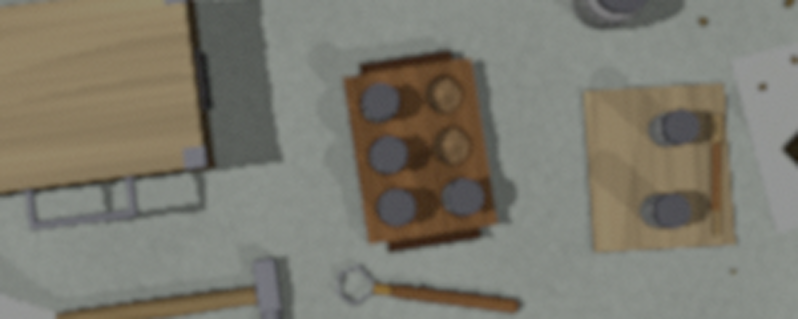

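View pics/crop2.png

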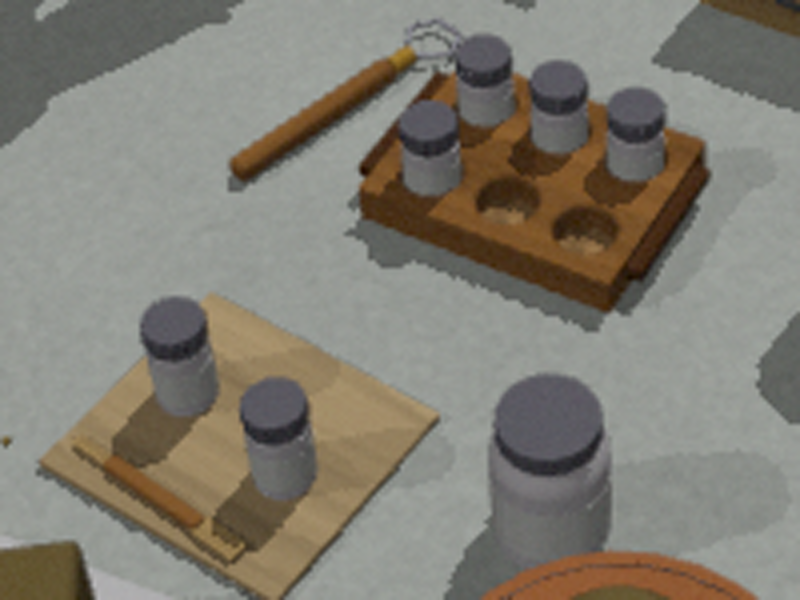

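Both views agree on the positions. The tray's yaw is about 9.55° and its centre is about (534,-76) mm. Well2 is near (540,-114), well4 near (599,-104), and the pots are at (561,-361) and (467,-352). I'll swing over with the jaws along the tray's y.

```bash
python3 -m crank '[[[19,-26.7,6.3,0,0,-5.2,85],[19,-26.7,6.3,0,0,-5.2,85],[19,-26.7,6.3,0,0,-5.2,85],[19,-26.7,6.3,0,0,-5.2,85],[19,-26.7,6.3,0,0,-5.2,85]]]' 40; python3 -c "
from cell import ctrl;print(ctrl.get_obs()['joint_pos'])"
```

```text
clock: 0.52
tool_pos: [0.2616, 0.4674, 0.2383]
ee_rot: [-169.8, 90.0, -121.5]
force: [0.8, 0.1, 1.2]
finger_gap: 0.085
[-73.62014575  14.98182022   9.03949043 100.52915455  -2.57913313
  64.72876953 -15.43618489]
```

```bash
for i in 1 2; do :; done
python3 -m crank '[[[19,-26.7,6.3,0,0,-5.2,85],[19,-26.7,6.3,0,0,-5.2,85],[19,-26.7,6.3,0,0,-5.2,85],[19,-26.7,6.3,0,0,-5.2,85],[19,-26.7,6.3,0,0,-5.2,85]]]' >/dev/null
python3 -m crank '[[[19,-26.7,6.3,0,0,-5.2,85],[19,-26.7,6.3,0,0,-5.2,85],[19,-26.7,6.3,0,0,-5.2,85],[19,-26.7,6.3,0,0,-5.2,85],[19,-26.7,6.3,0,0,-5.2,85]]]' 
python3 -m crank '[[[7.3,-37.5,0,0,0,-5.2,85],[7.3,-37.5,0,0,0,-5.2,85],[7.3,-37.5,0,0,0,-5.2,85],[7.3,-37.5,0,0,0,-5.2,85],[7.3,-37.5,0,0,0,-5.2,85]]]' 
python3 -m crank '[[[7.3,-37.5,0,0,0,-5.2,85],[7.3,-37.5,0,0,0,-5.2,85],[7.3,-37.5,0,0,0,-5.2,85],[7.3,-37.5,0,0,0,-5.2,85],[7.3,-37.5,0,0,0,-5.2,85]]]' 
python3 -m crank '[[[7.3,-37.5,0,0,0,-5.2,85],[7.3,-37.5,0,0,0,-5.2,85],[7.3,-37.5,0,0,0,-5.2,85],[0,0,0,0,0,0,85],[0,0,0,0,0,0,85]]]'
cat > st.py <<'E'
from h import *
from scipy.spatial.transform import Rotation as Ro
import sys
o=ctrl.get_obs(); r=o['ee_rot']; R=Ro.from_euler('xyz',r,degrees=True).as_matrix()
print('t',o['clock'],'tcp',np.round(o['tool_pos']*1000,1),'F',np.round(o['force'],1),'gap',round(o['finger_gap']*1000,1),'q',np.round(o['joint_pos']),'x',np.round(R[:,0],3),'jaw',round(np.degrees(np.arctan2(R[1,2],R[0,2])),2))
if len(sys.argv)>2:
    g=float(sys.argv[2]); z=np.array([np.cos(np.radians(g)),np.sin(np.radians(g)),0]); x=np.array([0,0,-1.]); T=np.stack([x,np.cross(z,x),z],1)
    print('turn to down & jaw:',np.round(Ro.from_matrix(T@R.T).as_rotvec(degrees=True),2))
E
python3 st.py x -80.45
```

```text
clock: 1.35
tool_pos: [0.4514, 0.2005, 0.3016]
ee_rot: [174.4, 90.0, 170.8]
force: [1.3, 1.5, 0.2]
finger_gap: 0.0849
clock: 1.77
tool_pos: [0.4872, 0.0127, 0.3014]
ee_rot: [145.9, 90.0, 116.2]
force: [2.1, 0.7, -0.1]
finger_gap: 0.0854
clock: 2.18
tool_pos: [0.5239, -0.1745, 0.3013]
ee_rot: [147.0, 90.0, 91.3]
force: [1.8, 0.4, 1.4]
finger_gap: 0.085
clock: 2.6
tool_pos: [0.5448, -0.2881, 0.3006]
ee_rot: [-76.3, 89.9, -147.6]
force: [0.3, 1.1, 0.3]
finger_gap: 0.0852
t 2.6 tcp [ 544.8 -288.1  300.6] F [0.3 1.1 0.3] gap 85.2 q [-11.  26.  52.  86. -21.  78. -28.] x [-0.002 -0.001 -1.   ] jaw -71.28
turn to down & jaw: [ 0.06 -0.12 -9.17]
```

```bash

python3 -m crank '[[[8.3,-36.5,-20,0,0,-4.6,85],[8.3,-36.5,-20,0,0,-4.6,85],[0,0,-35,0,0,0,85],[0,0,-35,0,0,0,85],[0,0,-35,0,0,0,85]]]' 40
python3 -m crank '[[[0,0,-30,0,0,0,85],[0,0,0,0,0,0,85],[0,0,0,0,0,0,85]]]'
python3 st.py x -80.45; python3 - <<'E'
from h import *
im,d,W=pts('scene'); cv2.imwrite('pics/a.png',cv2.resize(im[150:400,80:380],None,fx=2.4,fy=2.4)); x,y,z=W[...,0],W[...,1],W[...,2]
E
```

```text
clock: 3.02
tool_pos: [0.5625, -0.3559, 0.1555]
ee_rot: [147.0, 90.0, 66.9]
force: [0.5, 1.1, -0.2]
finger_gap: 0.0851
clock: 3.27
tool_pos: [0.5621, -0.3549, 0.1264]
ee_rot: [-141.7, 89.8, 138.2]
force: [0.9, -0.5, 0.9]
finger_gap: 0.0849
t 3.2667 tcp [ 562.1 -354.9  126.4] F [ 0.9 -0.5  0.9] gap 84.9 q [ -1.  39.  48.  92. -32.  63. -25.] x [-0.002  0.002 -1.   ] jaw -80.08
turn to down & jaw: [-0.13 -0.14 -0.37]
```

View pics/a.png

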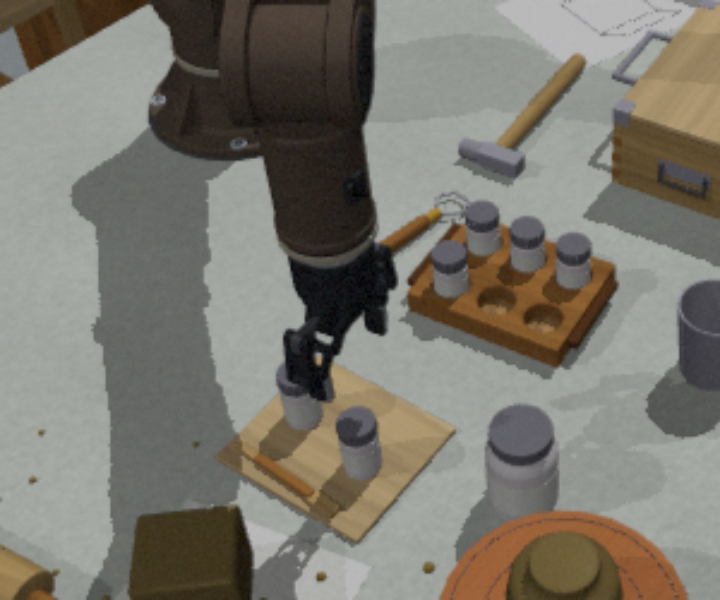

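```bash
cat >> h.py <<'E'
def proj(n,p):
    c=ctrl.camera_info(n); q=np.linalg.inv(np.array(c['T']))@np.append(p,1); return np.array([c['fx']*q[0]/q[2]+c['cx'],c['fy']*q[1]/q[2]+c['cy']])
E
python3 - <<'E'
from h import *
f=lambda p:np.round((proj('scene',p)-[80,150])*2.4)
t=np.array([.5621,-.3549,.1264]); j=np.array([.172,-.985,0])*.0425
print('tips',f(t+j),f(t-j),'potA',f([.5615,-.3615,.08]),'B',f([.467,-.352,.08]))
E
```

```text
tips [331. 418.] [379. 357.] potA [356. 421.] B [294. 372.]
```

```bash
python3 - <<'E'
from h import *
im,d,W=pts('scene'); x,y,z=W[...,0],W[...,1],W[...,2]
t=ctrl.get_obs()['tool_pos']
m=(z>.095)&(z<.2)&(np.hypot(x-t[0],y-t[1])<.1)
j=np.array([.168,-.986]); 
p=W[m]; a=(p[:,:2]-t[:2])@j
b=(p[:,:2]-t[:2])@np.array([.986,.168])
for lo in np.arange(.1,.2,.01):
    s=(p[:,2]>=lo)&(p[:,2]<lo+.01)
    if s.sum(): print(round(lo,2),s.sum(),'a',np.round(np.percentile(a[s],[2,25,50,75,98])*1000),'b',np.round(np.percentile(b[s],[2,50,98])*1000))
E
```

```text
0.16 9 a [-45. -44. -42. -41.  50.] b [-11.  -1.   9.]
0.17 46 a [-45. -42. -40.  51.  57.] b [-9.  6. 12.]
0.18 57 a [-48. -42.  45.  54.  58.] b [-12.   5.  12.]
0.19 54 a [-53. -43. -41.  48.  57.] b [-10.   7.  11.]
```

```bash
python3 st.py; python3 - <<'E'
from h import *
im,d,W=pts('scene'); 
c=im[260:350,180:260]; cv2.imwrite('pics/b.png',cv2.resize(cv2.convertScaleAbs(c,alpha=2),None,fx=6,fy=6,interpolation=cv2.INTER_NEAREST))
t=ctrl.get_obs()['tool_pos'];j=np.array([.168,-.986,0])
for s in(.0425,.057):
  for z in(.126,.145,.165): print(s,z,[np.round((proj('scene',[*(t+k*s*j)[:2],z])-[180,260])*6) for k in(1,-1)])
E
```

```text
t 3.3667 tcp [ 563.4 -357.2  129.4] F [-0.5  0.2  0.1] gap 85.1 q [ -1.  39.  48.  92. -32.  63. -25.] x [ 0.002 -0.001 -1.   ] jaw -80.13
0.0425 0.126 [array([225., 393.]), array([346., 239.])]
0.0425 0.145 [array([219., 361.]), array([342., 207.])]
0.0425 0.165 [array([212., 327.]), array([336., 173.])]
0.057 0.126 [array([203., 421.]), array([366., 214.])]
0.057 0.145 [array([196., 389.]), array([361., 182.])]
0.057 0.165 [array([189., 355.]), array([357., 148.])]
```

View pics/b.png

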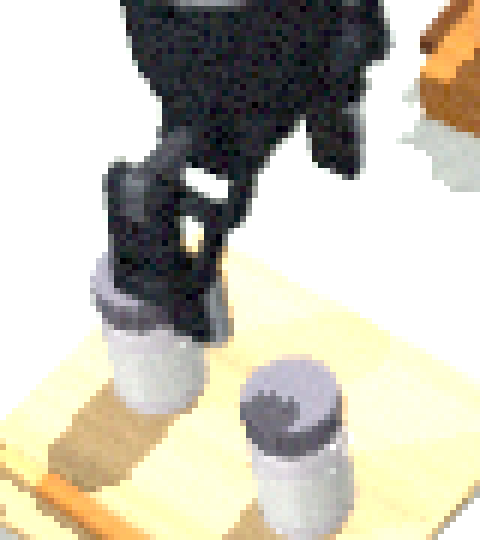

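```bash
python3 -c "
from cell import ctrl;print(ctrl.tip_extent)"
python3 -m crank '[[[-1,-5.5,-20,0,0,0,85],[0,0,-25,0,0,0,85],[0,0,-25,0,0,0,85],[0,0,0,0,0,0,85]]]'
cat > tips.py <<'E'
from h import *
from scipy.spatial.transform import Rotation as Ro
im,d,W=pts('scene'); o=ctrl.get_obs(); t=o['tool_pos']; R=Ro.from_euler('xyz',o['ee_rot'],degrees=True).as_matrix()
hsv=cv2.cvtColor(im,cv2.COLOR_BGR2HSV); m=(hsv[...,2]<60)&(np.hypot(W[...,0]-t[0],W[...,1]-t[1])<.1)&(W[...,2]<.2+t[2])&(W[...,2]>.02)
p=W[m]-t; a=p[:,:2]@R[:2,2]; b=p[:,:2]@R[:2,1]
for lo in np.arange(-.02,.1,.01):
    s=(p[:,2]>=lo)&(p[:,2]<lo+.01)
    if s.sum()>2: print(round(lo,2),s.sum(),'a',np.round(np.percentile(a[s],[2,25,50,75,98])*1000),'b',np.round(np.percentile(b[s],[2,50,98])*1000))
E
python3 st.py; python3 tips.py
```

```text
0.011
clock: 3.75
tool_pos: [0.5604, -0.361, 0.0549]
ee_rot: [-144.6, 89.8, 135.3]
force: [-0.1, 1.9, -0.1]
finger_gap: 0.0852
t 3.75 tcp [ 560.4 -361.    54.9] F [-0.1  1.9 -0.1] gap 85.2 q [  2.  44.  44.  95. -35.  56. -22.] x [-0.002  0.002 -1.   ] jaw -80.17
0.0 5 a [-7.  5.  5. 15. 17.] b [-88.   8.  18.]
0.01 40 a [-7.  5. 11. 17. 19.] b [-93.  12.  20.]
0.02 13 a [-5.  3. 14. 19. 21.] b [-68.   6.  18.]
0.03 7 a [-45. -44. -43. -41. -40.] b [-8. -2.  5.]
0.04 32 a [-44. -43. -41.  51.  57.] b [-11.   1.  10.]
0.05 33 a [-43. -42. -40.  55.  58.] b [-10.   3.  11.]
0.06 33 a [-44. -42. -41.  50.  56.] b [-9.  4. 10.]
0.07 20 a [-58. -43.   5.  54.  64.] b [-1.  7. 12.]
0.08 73 a [-66. -54.  50.  67.  75.] b [-10.   8.  13.]
0.09 107 a [-67. -29.  44.  70.  76.] b [-11.   9.  16.]
```

```bash
python3 -m crank '[[[0,0,-25,0,0,0,85],[0,0,0,0,0,0,85]]]'
python3 tips.py | sed -n 1,9p; python3 - <<'E'
from h import *
im,d,W=pts('scene'); c=im[270:350,180:270]; cv2.imwrite('pics/c.png',cv2.resize(cv2.convertScaleAbs(c,alpha=2),None,fx=6,fy=6,interpolation=cv2.INTER_NEAREST))
E
```

```text
clock: 3.97
tool_pos: [0.5613, -0.3621, 0.0319]
ee_rot: [-165.1, 90.0, 114.7]
force: [-1.1, 1.5, -1.3]
finger_gap: 0.0849
0.03 57 a [-43. -16.  -8.  14.  20.] b [-89.  -6.  18.]
0.04 73 a [-42. -25.  -2.  16.  57.] b [-92.   1.  19.]
0.05 34 a [-45. -41. -40.  56.  59.] b [-35.   1.  11.]
0.06 27 a [-43. -41. -40.  52.  58.] b [-7.  5. 11.]
0.07 21 a [-48. -42. -40.  49.  58.] b [-4.  7. 12.]
0.08 67 a [-65. -52.  50.  57.  75.] b [-7. 10. 13.]
0.09 107 a [-68. -41.  49.  72.  77.] b [-11.   8.  16.]
```

View pics/c.png

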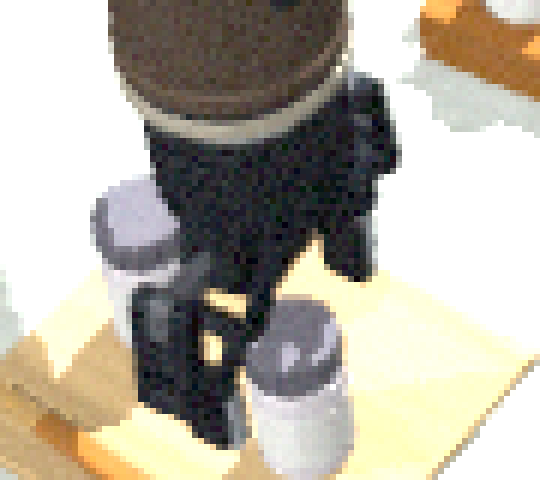

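The fingers straddle the pot, but their tips sit about 30 mm higher than the reported TCP implies: depth and picture agree on z≈0.06. I'll go 20 mm lower and close, watching the force.

```bash
python3 -m crank '[[[0,0,-10,0,0,0,85],[0,0,-10,0,0,0,85],[0,0,0,0,0,0,85]]]'; python3 tips.py | head -7
python3 -m crank '[[[0,0,0,0,0,0,30],[0,0,0,0,0,0,30],[0,0,0,0,0,0,30],[0,0,0,0,0,0,30],[0,0,0,0,0,0,30]]]' 40; python3 st.py; python3 tips.py|head -7
```

```text
clock: 4.32
tool_pos: [0.5608, -0.3618, 0.0108]
ee_rot: [-143.9, 89.9, 135.9]
force: [-0.2, 0.6, -1.3]
finger_gap: 0.085
0.03 6 a [-45. -43. -42. -41. -40.] b [-8. -3.  4.]
0.04 24 a [-43. -42. -40.  52.  57.] b [-73.   2.  10.]
0.05 71 a [-43. -40.  -7.  18.  57.] b [-88.   0.  18.]
0.06 87 a [-43. -18.   3.  15.  58.] b [-90.   4.  19.]
0.07 28 a [-42. -40.   9.  50.  58.] b [-39.   7.  13.]
0.08 57 a [-64. -53.  46.  56.  75.] b [-6. 10. 13.]
0.09 106 a [-67. -35.  49.  72.  76.] b [-9.  7. 16.]
clock: 4.78
tool_pos: [0.5615, -0.3627, 0.0126]
ee_rot: [58.2, 90.0, -22.0]
force: [-1.4, 0.8, 3.9]
finger_gap: 0.0389
t 4.7833 tcp [ 561.5 -362.7   12.6] F [-1.4  0.8  3.9] gap 38.9 q [  3.  46.  42.  96. -38.  52. -20.] x [ 0.001 -0.    -1.   ] jaw -80.2
0.03 11 a [-28.   7.  31.  32.  35.] b [-59.   5.  11.]
0.04 19 a [-20.  28.  33.  35.  36.] b [-5.  5. 11.]
0.05 51 a [-25. -12.   7.  20.  34.] b [-88.   7.  18.]
0.06 93 a [-22. -15.  -2.  11.  31.] b [-93.   8.  19.]
0.07 81 a [-44. -19.  27.  35.  53.] b [-9.  7. 13.]
0.08 60 a [-48. -40.  29.  44.  56.] b [-9. 10. 14.]
0.09 94 a [-49. -13.  25.  29.  60.] b [-11.  10.  17.]
```

```bash
python3 -m crank '[[[0,0,5,0,0,0,30],[0,0,25,0,0,0,30],[0,0,35,0,0,0,30],[0,0,35,0,0,0,30],[4.8,20,0,0,0,0,30]]]'
python3 -m crank '[[[4.7,34,0,0,0,0,30],[4.7,34,0,0,0,0,30],[4.7,34,0,0,0,0,30],[4.7,34,0,0,0,0,30],[4.7,34,0,0,0,0,30]]]'
python3 -m crank '[[[4.7,34,0,0,0,0,30],[4.9,34.5,0,0,0,0,30],[0,0,0,0,0,0,30],[0,0,0,0,0,0,30],[0,0,0,0,0,0,30]]]'
python3 st.py x -80.45; python3 - <<'E'
from h import *
im,d,W=pts('scene'); np.save('s1.npy',W); cv2.imwrite('pics/d_full.png',im)
c=im[170:320,200:380]; cv2.imwrite('pics/d.png',cv2.resize(cv2.convertScaleAbs(c,alpha=1.6),None,fx=4,fy=4,interpolation=cv2.INTER_CUBIC))
f=lambda p:np.round((proj('scene',p)-[200,170])*4)
t=ctrl.get_obs()['tool_pos']; print('tcp xy at z.11,.12,.19',[f([t[0],t[1],z]) for z in(.108,.12,.18)],'w4',f([.5994,-.1036,.03]),'w2',f([.5402,-.1136,.03]))
E
```

```text
clock: 5.25
tool_pos: [0.5661, -0.3503, 0.1199]
ee_rot: [28.7, 89.3, -51.9]
force: [0.1, -2.2, -0.4]
finger_gap: 0.0394
clock: 5.67
tool_pos: [0.5894, -0.171, 0.1123]
ee_rot: [-178.5, 90.0, 101.3]
force: [-0.6, 0.9, -0.4]
finger_gap: 0.039
clock: 6.08
tool_pos: [0.599, -0.1044, 0.1124]
ee_rot: [-8.3, 90.0, -88.5]
force: [0.1, -0.6, -0.3]
finger_gap: 0.0392
t 6.0833 tcp [ 599.  -104.4  112.4] F [ 0.1 -0.6 -0.3] gap 39.2 q [-27.  36.  50. 102. -32.  58. -45.] x [ 0.    -0.001 -1.   ] jaw -80.18
turn to down & jaw: [ 0.04  0.   -0.27]
tcp xy at z.11,.12,.19 [array([420., 367.]), array([420., 354.]), array([419., 287.])] w4 [424. 447.] w2 [346. 418.]
```

View pics/d.png

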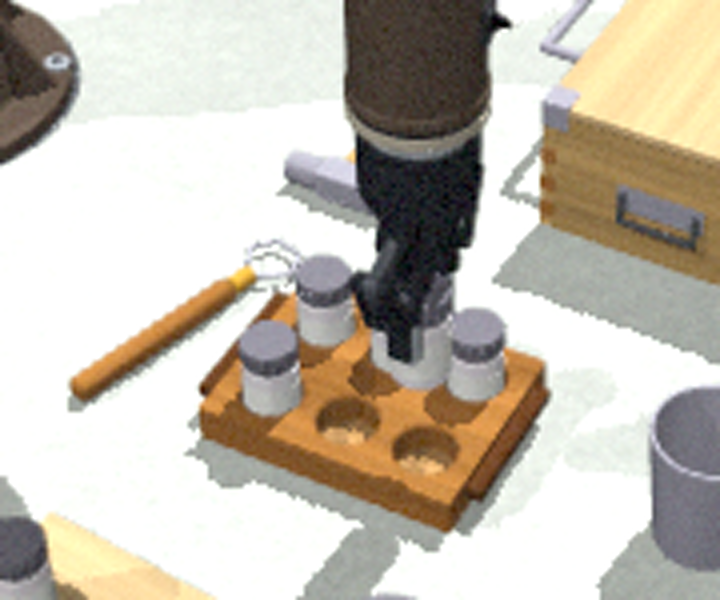

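```bash
cat > held.py <<'E'
from h import *
im,d,W=pts('scene'); t=ctrl.get_obs()['tool_pos']
hsv=cv2.cvtColor(im,cv2.COLOR_BGR2HSV)
# held pot body: white-ish points at near tool axis, depth cylinder fit
m=(hsv[...,1]<60)&(hsv[...,2]>90)&(np.hypot(W[...,0]-t[0],W[...,1]-t[1])<.035)&(W[...,2]>t[2]-.002)&(W[...,2]<t[2]+.05)
p=W[m]; from scipy.optimize import least_squares
s=least_squares(lambda c:np.hypot(p[:,0]-c[0],p[:,1]-c[1])-.020,t[:2],loss='soft_l1',f_scale=.001)
print('held',m.sum(),'depth-fit centre',np.round(s.x*1000,1),'rms',np.sqrt(np.mean(s.fun**2)),'tcp',np.round(t*1000,1),'zmin',np.percentile(p[:,2],2))
v,u=np.nonzero(m); 
for r in range(v.min(),v.max()+1):
    q=u[v==r]; print(r,q.min(),q.max(),end='; ')
print('\ntool axis px',[np.round(proj('scene',[*t[:2],z]),1) for z in(t[2],t[2]+.03)])
# wells: brown/dark floor by ray
def ray(uv,z):
    c=ctrl.camera_info('scene');T=np.array(c['T']);k=T[:3,:3]@np.array([(uv[0]-c['cx'])/c['fx'],(uv[1]-c['cy'])/c['fy'],1]);return T[:3,3]+k*(z-T[2,3])/k[2]
for uv in((200+427/4,170+451/4),(200+348/4,170+423/4)): print('well',np.round(ray(uv,.03)*1000,1))
# same cylinder fit on tray pots
for c0 in((.4685,-.0485),(.481,-.123)):
    m=(hsv[...,1]<60)&(hsv[...,2]>90)&(np.hypot(W[...,0]-c0[0],W[...,1]-c0[1])<.028)&(W[...,2]>.035)&(W[...,2]<.062); p=W[m]
    s=least_squares(lambda c:np.hypot(p[:,0]-c[0],p[:,1]-c[1])-.020,c0,loss='soft_l1',f_scale=.001); print('traypot',m.sum(),np.round(s.x*1000,1))
E
python3 held.py
```

```text
held 135 depth-fit centre [ 598.2 -107.1] rms 0.0018823695108649494 tcp [ 598.7 -105.8  112.4] zmin 0.1111570535136374
248 312 312; 249 312 312; 250 311 312; 251 310 312; 252 307 312; 253 306 312; 254 306 312; 255 306 310; 256 306 310; 257 306 311; 258 306 312; 259 306 312; 260 297 312; 261 297 312; 262 298 311; 263 298 309; 264 299 309; 265 299 310; 266 301 307; 267 305 305; 
tool axis px [array([305. , 260.7]), array([304.9, 252.4])]
well [ 603.  -105.1   30. ]
well [ 543.9 -116.2   30. ]
traypot 92 [468.2 -47.3]
traypot 101 [ 480.  -122.5]
```

```bash
python3 - <<'E'
from h import *
def ray(n,uv,z):
    c=ctrl.camera_info(n);T=np.array(c['T']);k=T[:3,:3]@np.array([(uv[0]-c['cx'])/c['fx'],(uv[1]-c['cy'])/c['fy'],1]);return T[:3,3]+k*(z-T[2,3])/k[2]
im=cv2.imread('pics/top0.png'); sub=np.zeros((480,640),np.uint8)
hsv=cv2.cvtColor(im,cv2.COLOR_BGR2HSV)
roi=np.zeros_like(sub); roi[192:280,312:385]=1
m=((hsv[...,1]>110)&(roi>0)).astype(np.uint8)
c=max(cv2.findContours(m,0,1)[0],key=cv2.contourArea)
w=np.array([ray('top',q[0],.03)[:2]*1000 for q in c],np.float32)
r=cv2.minAreaRect(w); print('tray top rect',r, 'hull area',cv2.contourArea(cv2.convexHull(w)))
# bright well floors in top and scene
for n,f,pts_ in(('top','pics/top0.png',((358,214),(358,234))),('scene','pics/scene0.png',((306,283),(287,275)))):
    im=cv2.imread(f); 
    for (u,v) in pts_:
        a=im[v-10:v+11,u-10:u+11].astype(int); g=a.sum(2)//3
        print(n,u,v); print(g)
C=np.array([.5339,-.0761]); th=np.radians(9.55);R=np.array([[np.cos(th),-np.sin(th)],[np.sin(th),np.cos(th)]])
for q in((.0975,-.075),(-.0975,-.075),(.0975,.075)):
    print(q,'scene',np.round(proj('scene',[*(C+R@q),.03]),1),'top',np.round(proj('top',[*(C+R@q),.03]),1))
E
```

```text
tray top rect ((532.12548828125, -75.17654418945312), (213.3608856201172, 145.03860473632812), 9.117607116699219) hull area 30012.136002026615
top 358 214
[[ 56  62  60  63  64  66  68  65  68  69  71  74  77  78  77  73  73  73
   79  87  87]
 [ 68  70  74  72  72  73  72  71  70  69  72  75  78  78  76  76  73  74
   77  82  85]
 [ 74  73  75  73  75  75  71  71  67  68  71  73  76  78  78  76  74  76
   75  80  86]
 [ 73  74  73  74  74  71  70  65  61  63  64  69  74  77  80  78  73  76
   74  81  83]
 [ 73  75  71  71  68  65  58  53  51  53  56  61  65  72  78  77  75  75
   75  78  84]
 [ 74  72  72  67  63  54  49  53  52  61  63  58  59  66  75  76  77  73
   74  78  83]
 [ 74  73  69  60  54  50  54  62  71  78  79  69  62  60  65  71  74  77
   73  77  82]
 [ 72  69  64  55  51  57  64  77  85  87  87  79  69  62  61  66  72  73
   77  77  80]
 [ 73  68  60  52  55  65  77  86  90  92  90  85  77  70  62  62  69  73
   74  75  79]
 [ 69  66  58  52  58  71  86  93  92  91  89  85  81  80  67  63  66  72
   73  75  80]
 [ 67  64  56  54  61  76  93 100  97  91  87  85  84  
[... 5556 characters left out ...]

 [ 81  78  81  81  87  87  87  82  85  91 106 112 101  96  76  83  79  79
   78  80  70]
 [ 84  87  80  82  84  80  81  84  79  85  84  93  87  88  84  82  84  86
   78  80  69]
 [ 76  84  81  84  82  81  80  79  81  83  82  84  85  87  87  83  85  81
   82  82  72]
 [ 54  57  63  77  84  81  81  80  81  80  83  81  80  85  87  86  89  85
   87  85  75]
 [ 49  48  47  54  66  72  73  84  83  83  81  82  83  80  83  83  83  84
   85  88  87]
 [ 47  48  49  44  49  55  53  64  77  81  82  82  82  82  85  83  80  78
   86  82  84]]
(0.0975, -0.075) scene [312.2 295.8] top [366.8 200.5]
(-0.0975, -0.075) scene [249.  271.9] top [377.2 263.3]
(0.0975, 0.075) scene [336.1 259.8] top [318.6 208.1]
```

Well mouths in the pixel data match the fitted positions (w4 at 306,282). I'll shift +1,+2 mm and lower.

```bash
python3 -m crank '[[[1,2,-25,0,0,0,30],[0,0,-25,0,0,0,30],[0,0,-17,0,0,0,30],[0,0,-5,0,0,0,30],[0,0,0,0,0,0,30]]]' 
python3 -m crank '[[[0,0,-5,0,0,0,30],[0,0,-5,0,0,0,30],[0,0,-4,0,0,0,30],[0,0,0,0,0,0,30]]]' 
python3 st.py
```

```text
clock: 6.6
tool_pos: [0.599, -0.1034, 0.0392]
ee_rot: [-90.9, 89.9, -171.2]
force: [0.0, -0.2, -0.8]
finger_gap: 0.0391
clock: 6.93
tool_pos: [0.6002, -0.1021, 0.0261]
ee_rot: [89.2, 90.0, 9.0]
force: [-0.1, 0.6, -1.4]
finger_gap: 0.039
t 6.9333 tcp [ 600.2 -102.1   26.1] F [-0.1  0.6 -1.4] gap 39.0 q [-24.  42.  45. 105. -38.  49. -41.] x [ 0.  0. -1.] jaw -80.21
```

```bash
python3 -m crank '[[[0,0,-5,0,0,0,30],[0,0,-5,0,0,0,30],[0,0,-3,0,0,0,30],[0,0,-1,0,0,0,30],[0,0,0,0,0,0,30]]]' 
python3 st.py
```

```text
clock: 7.35
tool_pos: [0.6001, -0.102, 0.0126]
ee_rot: [165.9, 90.0, 85.7]
force: [-2.3, 1.2, 8.6]
finger_gap: 0.0392
t 7.35 tcp [ 600.1 -102.    12.6] F [-2.3  1.2  8.6] gap 39.2 q [-23.  43.  44. 106. -39.  48. -40.] x [ 0.     0.001 -1.   ] jaw -80.21
```

```bash
python3 -m crank '[[[0,0,0,0,0,0,62],[0,0,0,0,0,0,62],[0,0,0,0,0,0,62],[0,0,0,0,0,0,62]]]'
python3 -m crank '[[[0,0,10,0,0,0,62],[0,0,30,0,0,0,62],[0,0,35,0,0,0,62],[0,0,35,0,0,0,62],[-4,-20,0,0,0,0,62]]]'
python3 st.py; python3 - <<'E'
from h import *
im,d,W=pts('scene'); x,y,z=W[...,0],W[...,1],W[...,2]
m=(np.hypot(x-.599,y+.104)<.026)&(z>.04)&(z<.095); p=W[m]; print(len(p),np.median(p[p[:,2]>.07],0),p[:,2].max())
E
```

```text
clock: 7.68
tool_pos: [0.6001, -0.1021, 0.012]
ee_rot: [-40.1, 90.0, -120.3]
force: [-0.9, 0.4, -0.6]
finger_gap: 0.062
clock: 8.1
tool_pos: [0.6006, -0.1197, 0.1285]
ee_rot: [84.1, 89.5, 4.2]
force: [1.7, -0.4, -0.5]
finger_gap: 0.062
t 8.1 tcp [ 600.6 -119.7  128.5] F [ 1.7 -0.4 -0.5] gap 62.0 q [-26.  35.  51. 101. -31.  59. -44.] x [ 0.008  0.001 -1.   ] jaw -79.92
276 [ 0.60218201 -0.10724499  0.079456  ] 0.08439779729415609
```

```bash
python3 -m crank '[[[-16,-28.6,0,0,0,0,85],[-16,-28.6,0,0,0,0,85],[-16,-28.6,0,0,0,0,85],[-16,-28.6,0,0,0,0,85],[-16,-28.6,0,0,0,0,85]]]'
python3 -m crank '[[[-16,-28.6,0,0,0,0,85],[-16,-28.6,0,0,0,0,85],[-16,-28.6,0,0,0,0,85],[0,0,0,0,0,0,85],[0,0,0,0,0,0,85]]]'
python3 st.py x -80.45; python3 tips.py|head -8;  python3 - <<'E'
from h import *
im,d,W=pts('scene'); x,y,z=W[...,0],W[...,1],W[...,2]
m=(np.hypot(x-.467,y+.352)<.03)&(z>.066)&(z<.095); p=W[m]; print(len(p),(p.min(0)+p.max(0))/2)
E
```

```text
clock: 8.57
tool_pos: [0.5149, -0.2663, 0.1224]
ee_rot: [-88.3, 90.0, -168.5]
force: [0.2, -0.1, -0.2]
finger_gap: 0.0848
clock: 8.98
tool_pos: [0.4661, -0.3533, 0.1226]
ee_rot: [-24.5, 89.9, -105.0]
force: [1.0, 1.0, -1.0]
finger_gap: 0.0846
t 8.9833 tcp [ 466.1 -353.3  122.6] F [ 1.  1. -1.] gap 84.6 q [ -1.  33.  50. 104. -30.  57. -20.] x [-0.    -0.001 -1.   ] jaw -80.51
turn to down & jaw: [ 0.05 -0.01  0.06]
0.03 3 a [-41. -41. -41. -40. -40.] b [-2.  2.  6.]
0.04 25 a [-42. -40. -39. -35.  58.] b [-11.  -1.   8.]
0.05 42 a [-42. -40. -38.  58.  60.] b [-11.  -0.   9.]
0.06 38 a [-43. -40. -38.  57.  60.] b [-11.   3.   9.]
0.07 33 a [-45. -40. -39. -37.  60.] b [-11.   3.  10.]
0.08 61 a [-60. -48.  51.  59.  76.] b [-8.  7. 12.]
0.09 133 a [-65. -57.  50.  72.  78.] b [-12.   3.  13.]
216 [ 0.46907548 -0.35283597  0.07532535]
```

Centred over pot B. Going down 110 mm (to TCP z 0.0125) and gripping.

```bash
python3 -m crank '[[[1,1,-30,0,0,0,85],[0,0,-30,0,0,0,85],[0,0,-30,0,0,0,85],[0,0,-20,0,0,0,85],[0,0,0,0,0,0,85]]]'
python3 -m crank '[[[0,0,0,0,0,0,30],[0,0,0,0,0,0,30],[0,0,0,0,0,0,30],[0,0,0,0,0,0,30],[0,0,0,0,0,0,30]]]' 40; python3 st.py
python3 -m crank '[[[0,0,5,0,0,0,30],[0,0,25,0,0,0,30],[0,0,35,0,0,0,30],[0,0,35,0,0,0,30],[7,24,0,0,0,0,30]]]'
python3 -m crank '[[[9,31,0,0,0,0,30],[9,31,0,0,0,0,30],[9,31,0,0,0,0,30],[9,31,0,0,0,0,30],[9,31,0,0,0,0,30]]]'
python3 -m crank '[[[9,31,0,0,0,0,30],[9,29,0,0,0,0,30],[2.5,0,0,0,0,0,30],[0,0,0,0,0,0,30],[0,0,0,0,0,0,30]]]'
python3 st.py x -80.45; python3 held.py
```

```text
clock: 9.5
tool_pos: [0.4681, -0.3462, 0.0082]
ee_rot: [-138.0, 89.6, 142.0]
force: [-0.4, 1.1, 0.1]
finger_gap: 0.0849
clock: 9.92
tool_pos: [0.4701, -0.3503, 0.0137]
ee_rot: [60.5, 89.9, -19.7]
force: [-0.6, 1.9, 6.0]
finger_gap: 0.0395
t 9.9167 tcp [ 470.1 -350.3   13.7] F [-0.6  1.9  6. ] gap 39.5 q [  4.  40.  42. 109. -38.  45. -13.] x [ 0.002 -0.001 -1.   ] jaw -80.19
clock: 10.33
tool_pos: [0.4763, -0.3338, 0.1197]
ee_rot: [32.1, 89.3, -48.5]
force: [0.7, -1.3, -0.4]
finger_gap: 0.0389
clock: 10.75
tool_pos: [0.5215, -0.1694, 0.113]
ee_rot: [94.1, 89.9, 13.8]
force: [0.2, 0.4, -0.4]
finger_gap: 0.0392
clock: 11.17
tool_pos: [0.5416, -0.1114, 0.1127]
ee_rot: [37.8, 90.0, -42.4]
force: [-0.9, 0.1, -0.0]
finger_gap: 0.0393
t 11.1667 tcp [ 541.6 -111.4  112.7] F [-0.9  0.1 -0. ] gap 39.3 q [-29.  31.  52. 110. -30.  54. -43.] x [ 0.001 -0.001 -1.   ] jaw -80.2
turn to down & jaw: [ 0.03  0.03 -0.25]
held 130 depth-fit centre [ 538.1 -113.3] rms 0.0018614878981193426 tcp [ 541.3 -112.   112.7] zmin 0.11117594043361774
239 294 294; Traceback (most recent call last):
  File "held.py", line 11, in <module>
    q=u[v==r]; print(r,q.min(),q.max(),end='; ')
                       ~~~~~^^
    return umr_minimum(a, axis, None, out, keepdims, initial, where)
ValueError: zero-size array to reduction operation minimum which has no identity
```

```bash
python3 -m crank '[[[1,-0.5,-25,0,0,0,30],[0,0,-25,0,0,0,30],[0,0,-17,0,0,0,30],[0,0,-5,0,0,0,30],[0,0,0,0,0,0,30]]]' 
python3 -m crank '[[[0,0,-5,0,0,0,30],[0,0,-5,0,0,0,30],[0,0,-4,0,0,0,30],[0,0,0,0,0,0,30]]]' 
python3 st.py
```

```text
clock: 11.63
tool_pos: [0.5413, -0.1127, 0.0395]
ee_rot: [-92.6, 89.9, -172.9]
force: [0.1, 0.4, -0.7]
finger_gap: 0.0394
clock: 11.97
tool_pos: [0.5425, -0.1113, 0.0259]
ee_rot: [-159.2, 90.0, 120.6]
force: [0.6, -0.7, -1.3]
finger_gap: 0.0391
t 11.9667 tcp [ 542.5 -111.3   25.9] F [ 0.6 -0.7 -1.3] gap 39.1 q [-24.  38.  45. 113. -38.  45. -37.] x [-0.  0. -1.] jaw -80.2
```

```bash
python3 -m crank '[[[0,0,-5,0,0,0,30],[0,0,-5,0,0,0,30],[0,0,-3,0,0,0,30],[0,0,-1,0,0,0,30],[0,0,0,0,0,0,30]]]' ; python3 st.py
python3 -m crank '[[[0,0,0,0,0,0,62],[0,0,0,0,0,0,62],[0,0,0,0,0,0,62],[0,0,0,0,0,0,62]]]'
python3 -m crank '[[[0,0,10,0,0,0,62],[0,0,30,0,0,0,62],[0,0,35,0,0,0,62],[0,0,35,0,0,0,62],[0,0,20,0,0,0,62]]]'
python3 st.py; python3 - <<'E'
from h import *
im,d,W=pts('scene'); x,y,z=W[...,0],W[...,1],W[...,2]
for c in((.599,-.104),(.540,-.114),(.481,-.123),(.4685,-.0485),(.5275,-.0395),(.587,-.0285)):
    m=(np.hypot(x-c[0],y-c[1])<.026)&(z>.04)&(z<.095); p=W[m]; print(len(p),np.median(p[p[:,2]>.07],0),np.percentile(p[:,2],95))
E
```

```text
clock: 12.38
tool_pos: [0.5428, -0.1109, 0.0135]
ee_rot: [151.8, 89.9, 71.6]
force: [-6.3, 4.3, 23.7]
finger_gap: 0.0395
t 12.3833 tcp [ 542.8 -110.9   13.5] F [-6.3  4.3 23.7] gap 39.5 q [-24.  39.  44. 114. -39.  43. -36.] x [ 0.001  0.002 -1.   ] jaw -80.21
clock: 12.72
tool_pos: [0.5425, -0.1114, 0.0119]
ee_rot: [-72.4, 90.0, -152.6]
force: [0.3, 0.5, 0.8]
finger_gap: 0.0616
clock: 13.13
tool_pos: [0.5435, -0.1125, 0.146]
ee_rot: [62.6, 89.8, -17.7]
force: [0.6, -0.1, -0.2]
finger_gap: 0.0621
t 13.1333 tcp [ 543.5 -112.5  146. ] F [ 0.6 -0.1 -0.2] gap 62.1 q [-31.  29.  54. 108. -28.  57. -45.] x [ 0.003 -0.001 -1.   ] jaw -80.27
282 [ 0.60333036 -0.10812589  0.07905411] 0.08269340236761168
274 [ 0.54176417 -0.11646642  0.07900982] 0.08295298473982221
269 [ 0.48359771 -0.12456228  0.07947828] 0.08242296041776793
151 [ 0.48118081 -0.04232219  0.07779099] 0.08151707559617227
251 [ 0.53019403 -0.04138335  0.07892979] 0.08234292422895184
247 [ 0.58938239 -0.03315219  0.07954897] 0.08230415507014485
```

All six pots are seated. Next I'll locate the handle bar from the saved depth.

```bash
python3 - <<'E'
from h import *
th0=None
for n in('top','scene'):
    W=np.load(n+'0.npy'); x,y,z=W[...,0],W[...,1],W[...,2]
    im=cv2.imread(f'pics/{n}0.png')
    # lid top surface
    m=(abs(z-.12)<.006)&(x>.44)&(x<.75)&(y>.1)&(y<.5)
    m=cv2.morphologyEx(m.astype(np.uint8),cv2.MORPH_OPEN,np.ones((7,7))); p=W[m>0]
    r=cv2.minAreaRect((p[:,:2]*1000).astype(np.float32)); print(n,'lid',r)
    th=np.radians(r[2] if r[2]<45 else r[2]-90); R=np.array([[np.cos(th),np.sin(th)],[-np.sin(th),np.cos(th)]])
    C=np.array(r[0])/1000
    L=(W[...,:2]-C)@R.T
    m=(L[...,0]<-.112)&(L[...,0]>-.17)&(abs(L[...,1])<.1)&(z>.075)&(z<.12)
    q=L[m]; print('bar pts',m.sum(),np.median(z[m]))
    s=q[q[:,0]<np.percentile(q[:,0],60)]
    print('local x pct',np.round(np.percentile(q[:,0],[2,20,50,80]),4),'y range',np.round(np.percentile(q[:,1],[1,99]),4))
    mb=q[:,0]<-.128; b=q[mb]; bc=np.array([np.median(b[:,0]),(np.percentile(b[:,1],1)+np.percentile(b[:,1],99))/2])
    print('bar centre local',bc,'world',C+R.T@bc, 'pix extents',[ (a.min(),a.max()) for a in np.nonzero(m)])
    mz=z[m][mb]; print('bar z',np.percentile(mz,[5,50,95]))
E
```

```text
top lid ((590.0230102539062, 302.04638671875), (193.7389678955078, 267.5730895996094), 10.208383560180664)
bar pts 190 0.1066820138029787
local x pct [-0.1434 -0.1399 -0.1359 -0.1276] y range [-0.0431  0.0751]
bar centre local [-0.1371503   0.01645805] world [0.45212701 0.29393692] pix extents [(np.int64(250), np.int64(265)), (np.int64(200), np.int64(241))]
bar z [0.1025312  0.10692403 0.11142804]
scene lid ((591.1410522460938, 315.1576232910156), (202.90887451171875, 293.2009582519531), 7.960289001464844)
bar pts 122 0.10261469278597174
local x pct [-0.1434 -0.1398 -0.1363 -0.1245] y range [-0.0638  0.0587]
bar centre local [-0.13768635 -0.00113276] world [0.45493828 0.29496805] pix extents [(np.int64(162), np.int64(185)), (np.int64(335), np.int64(358))]
bar z [0.09742594 0.10268865 0.10715085]
```

```bash
python3 -m crank '[[[-6.4,29,4,0,0,6.3,40],[-6.4,29,4,0,0,6.3,40],[-6.4,29,4,0,0,6.3,40],[-6.4,29,4,0,0,6.3,40],[-6.4,29,4,0,0,6.3,40]]]'
python3 -m crank '[[[-6.4,29,4,0,0,6.3,40],[-6.4,29,4,0,0,6.3,40],[-6.4,29,4,0,0,6.3,40],[-6.4,29,4,0,0,6.3,40],[-6.4,29,4,0,0,6.3,40]]]'
python3 -m crank '[[[-6.4,29,0,0,0,6.3,40],[-6.4,29,0,0,0,6.3,40],[-6.4,29,0,0,0,6.3,40],[-6.4,29,0,0,0,6.3,40],[0,0,0,0,0,0,40]]]'
python3 st.py x 8
```

```text
clock: 13.6
tool_pos: [0.51, 0.0347, 0.1627]
ee_rot: [34.9, 90.0, -13.5]
force: [0.2, 0.5, -0.1]
finger_gap: 0.0399
clock: 14.02
tool_pos: [0.478, 0.1797, 0.1827]
ee_rot: [18.5, 90.0, 1.5]
force: [1.4, 0.5, 0.6]
finger_gap: 0.0401
clock: 14.43
tool_pos: [0.4507, 0.3011, 0.1821]
ee_rot: [99.7, 89.9, 108.5]
force: [0.1, 0.8, 0.7]
finger_gap: 0.0401
t 14.4333 tcp [450.7 301.1 182.1] F [0.1 0.8 0.7] gap 40.1 q [-63.  20.  31. 106. -12.  58. -18.] x [-0.001  0.002 -1.   ] jaw 8.8
turn to down & jaw: [-0.12 -0.04 -0.8 ]
```

```bash
python3 -m crank '[[[3,-6,-25,0,0,-0.8,36],[0,0,-25,0,0,0,36],[0,0,-25,0,0,0,36],[0,0,-7,0,0,0,36],[0,0,0,0,0,0,36]]]'
python3 st.py x 8; python3 tips.py; python3 - <<'E'
from h import *
im,d,W=pts('scene'); u0,v0=290,90
c=im[v0:v0+130,u0:u0+140]; cv2.imwrite('pics/e.png',cv2.resize(cv2.convertScaleAbs(c,alpha=1.6),None,fx=4.5,fy=4.5,interpolation=cv2.INTER_CUBIC))
print('bar centre px',(proj('scene',[.4535,.2945,.1])-[u0,v0])*4.5)
im,d,W=pts('top'); cv2.imwrite('pics/f.png',cv2.resize(im[210:300,160:290],None,fx=5,fy=5))
E
```

```text
clock: 14.85
tool_pos: [0.4549, 0.2875, 0.0988]
ee_rot: [-140.8, 89.8, -133.7]
force: [0.2, 0.2, 0.4]
finger_gap: 0.0361
t 14.85 tcp [454.9 287.5  98.8] F [0.2 0.2 0.4] gap 36.1 q [-59.  26.  29. 111. -16.  48. -14.] x [-0.003 -0.003 -1.   ] jaw 7.15
turn to down & jaw: [ 0.16 -0.15  0.85]
0.02 5 a [-22. -20. -20. -19. -18.] b [-12.  -2.   6.]
0.03 17 a [-31. -20.  23.  25.  29.] b [-13.  -8.  -3.]
0.04 22 a [-31. -20.   2.  28.  32.] b [-14.  -8.   4.]
0.05 18 a [-31. -21. -18.  26.  32.] b [-15.  -7.  -1.]
0.06 25 a [-30. -22. -18.  28.  33.] b [-15. -12.  -4.]
0.07 72 a [-50. -37.   1.  30.  46.] b [-17. -11.   9.]
0.08 59 a [-52. -42. -18.  26.  52.] b [-18. -12.   9.]
0.09 73 a [-56. -25.  14.  25.  55.] b [-22. -13.   8.]
bar centre px [242.33056553 370.53161041]
```

View pics/e.png

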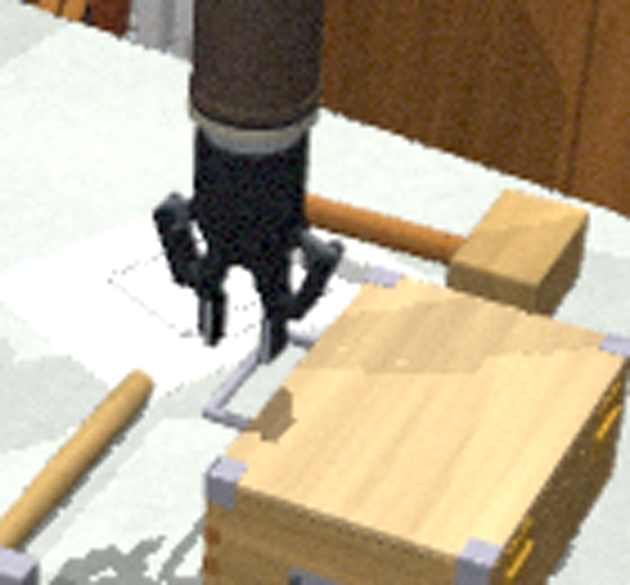

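Fingers straddle the bar at crop pixel (240,365). Lowering and closing on it.

```bash
python3 -m crank '[[[-0.5,4,-15,0,0,0.8,36],[0,0,-15,0,0,0,36],[0,0,-12,0,0,0,36],[0,0,0,0,0,0,36]]]'; python3 st.py
python3 -m crank '[[[0,0,0,0,0,0,0],[0,0,0,0,0,0,0],[0,0,0,0,0,0,0],[0,0,0,0,0,0,0],[0,0,0,0,0,0,0]]]' 60; python3 st.py x 8
```

```text
clock: 15.33
tool_pos: [0.4552, 0.2926, 0.0578]
ee_rot: [-157.0, 90.0, -149.0]
force: [0.6, -0.1, -0.3]
finger_gap: 0.0358
t 15.3333 tcp [455.2 292.6  57.8] F [ 0.6 -0.1 -0.3] gap 35.8 q [-58.  29.  27. 113. -19.  42. -12.] x [-0.001 -0.    -1.   ] jaw 8.01
clock: 15.75
tool_pos: [0.453, 0.2925, 0.0592]
ee_rot: [170.5, 89.8, 178.5]
force: [-11.8, -1.2, 8.6]
finger_gap: 0.0077
t 15.75 tcp [453.  292.5  59.2] F [-11.8  -1.2   8.6] gap 7.7 q [-58.  29.  27. 113. -19.  43. -12.] x [-0.004  0.    -1.   ] jaw 8.03
turn to down & jaw: [-0.01 -0.24 -0.03]
```

```bash
python3 - <<'E'
from h import *
im,d,W=pts('scene'); u0,v0=310,130
c=im[v0:v0+75,u0:u0+75]; cv2.imwrite('pics/g.png',cv2.resize(cv2.convertScaleAbs(c,alpha=2),None,fx=8,fy=8,interpolation=cv2.INTER_NEAREST))
print('bar px',[(proj('scene',[.4535,.2945,z])-[u0,v0])*8 for z in(.08,.09,.1)])
E
```

```text
bar px [array([268.88866469, 379.56273273]), array([269.84540585, 359.22514008]), array([270.80989427, 338.72286295])]
```

View pics/g.png

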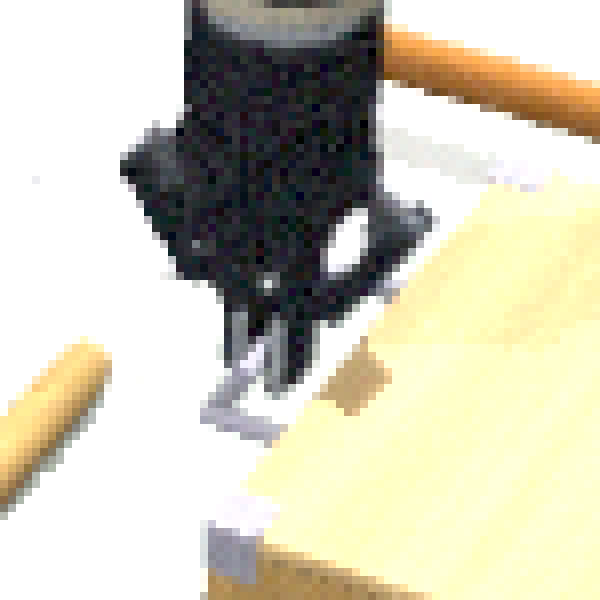

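```bash
python3 -m crank '[[[0,0,0,0,0,0,30],[0,0,0,0,0,0,30],[0,0,-6,0,0,0,30],[0,0,0,0,0,0,30]]]'; python3 st.py
python3 -m crank '[[[0,0,0,0,0,0,0],[0,0,0,0,0,0,0],[0,0,0,0,0,0,0],[0,0,0,0,0,0,0],[0,0,0,0,0,0,0]]]' 60; python3 st.py x 8
```

```text
clock: 16.13
tool_pos: [0.4573, 0.2935, 0.053]
ee_rot: [24.7, 89.8, 32.6]
force: [-1.6, -0.5, 10.9]
finger_gap: 0.0301
t 16.1333 tcp [457.3 293.5  53. ] F [-1.6 -0.5 10.9] gap 30.1 q [-58.  29.  27. 113. -19.  42. -11.] x [ 0.003  0.002 -1.   ] jaw 7.99
clock: 16.55
tool_pos: [0.4529, 0.2924, 0.052]
ee_rot: [-179.6, 89.7, -171.5]
force: [-9.2, -1.3, 13.5]
finger_gap: 0.0077
t 16.55 tcp [452.9 292.4  52. ] F [-9.2 -1.3 13.5] gap 7.7 q [-58.  29.  27. 113. -19.  42. -11.] x [-0.005 -0.001 -1.   ] jaw 8.03
turn to down & jaw: [ 0.04 -0.26 -0.03]
```

Holding the bar (7.7 mm on the gauge). Raise along the arc (hinge about 240 mm behind), first 12.5°.

```bash
python3 -m crank '[[[0.4,0,4,0,0,0,0],[0.7,0.15,6.4,0,0,0,0],[1.1,0.15,10.4,0,0,0,0],[2,0.3,10.3,0,0,0,0],[0,0,0,0,0,0,0]]]'; python3 st.py
python3 -m crank '[[[2,0.3,10.3,0,0,0,0],[2.9,0.4,10.1,0,0,0,0],[0,0,0,0,0,0,0]]]'; python3 st.py; python3 - <<'E'
from h import *
im,d,W=pts('scene'); H=np.array([.691,.328]);th=np.radians(8)
L=W[...,:2]-H; lx=L@[np.cos(th),np.sin(th)]; ly=L@[-np.sin(th),np.cos(th)]; z=W[...,2]
m=(lx>-.19)&(lx<-.03)&(abs(ly)<.12)&(z>.1)&(z<.3); A=np.polyfit(lx[m],z[m],1); print('lid slope deg',-np.degrees(np.arctan(A[0])),m.sum())
E
```

```text
clock: 16.97
tool_pos: [0.4568, 0.2928, 0.0834]
ee_rot: [-175.2, 89.7, -167.1]
force: [-9.3, -0.8, -1.1]
finger_gap: 0.008
t 16.9667 tcp [456.8 292.8  83.4] F [-9.3 -0.8 -1.1] gap 8.0 q [-59.  27.  28. 111. -17.  46. -13.] x [-0.005 -0.001 -1.   ] jaw 8.03
clock: 17.22
tool_pos: [0.4614, 0.2935, 0.1037]
ee_rot: [-175.1, 89.6, -167.1]
force: [-10.0, -1.8, 0.7]
finger_gap: 0.0081
t 17.2167 tcp [461.4 293.5 103.7] F [-10.   -1.8   0.7] gap 8.1 q [-59.  26.  29. 110. -16.  49. -13.] x [-0.006 -0.001 -1.   ] jaw 8.03
lid slope deg 15.438173286656463 2721
```

```bash
python3 -m crank '[[[1.9,0.4,10.1,0,0,0,0],[2.7,0.5,9.8,0,0,0,0],[3.7,0.5,9.8,0,0,0,0],[4.6,0.6,9.4,0,0,0,0],[4.6,0.6,9.4,0,0,0,0]]]'; python3 st.py
python3 -m crank '[[[5.3,0.8,9,0,0,0,0],[5.3,0.8,9,0,0,0,0],[6.1,0.9,8.5,0,0,0,0],[6.1,0.9,8.5,0,0,0,0],[0,0,0,0,0,0,0]]]'; python3 st.py
```

```text
clock: 17.68
tool_pos: [0.481, 0.2962, 0.153]
ee_rot: [-173.9, 89.8, -165.9]
force: [-6.5, -0.9, -0.1]
finger_gap: 0.0078
t 17.6833 tcp [481.  296.2 153. ] F [-6.5 -0.9 -0.1] gap 7.8 q [-59.  24.  31. 104. -15.  56. -14.] x [-0.003 -0.001 -1.   ] jaw 7.99
clock: 18.1
tool_pos: [0.5045, 0.2995, 0.1896]
ee_rot: [162.1, 89.9, 170.1]
force: [-13.6, -3.0, 8.2]
finger_gap: 0.008
t 18.1 tcp [504.5 299.5 189.6] F [-13.6  -3.    8.2] gap 8.0 q [-58.  24.  31.  99. -14.  61. -14.] x [-0.002  0.    -1.   ] jaw 7.96
```

```bash
python3 -m crank '[[[5,0.8,8.9,0,0,0,0],[6,1,8.3,0,0,0,0],[7,1,7.5,0,0,0,0],[7.3,1,7.4,0,0,0,0],[0,0,0,0,0,0,0]]]'; python3 st.py
python3 -m crank '[[[7.6,1.1,6.8,0,0,0,0],[8.1,1.1,6.6,0,0,0,0],[8.4,1.2,6,0,0,0,0],[8.4,1.2,6,0,0,0,0],[0,0,0,0,0,0,0]]]'; python3 st.py
```

```text
clock: 18.52
tool_pos: [0.5339, 0.3034, 0.2217]
ee_rot: [2.2, 89.7, 10.1]
force: [2.5, -1.7, -3.3]
finger_gap: 0.0079
t 18.5167 tcp [533.9 303.4 221.7] F [ 2.5 -1.7 -3.3] gap 7.9 q [-57.  25.  32.  93. -14.  66. -14.] x [ 0.006  0.001 -1.   ] jaw 7.9
clock: 18.93
tool_pos: [0.5653, 0.3077, 0.2459]
ee_rot: [-10.3, 89.8, -2.4]
force: [1.0, -1.1, -4.4]
finger_gap: 0.0077
t 18.9333 tcp [565.3 307.7 245.9] F [ 1.  -1.1 -4.4] gap 7.7 q [-54.  27.  32.  86. -15.  71. -12.] x [ 0.004 -0.    -1.   ] jaw 7.9
```

About 55° by geometry. One more 5°, then check the angle and all the pots.

```bash
python3 -m crank '[[[8.8,1.2,5.5,0,0,0,0],[9,1.3,5.2,0,0,0,0],[0,0,0,0,0,0,0],[0,0,0,0,0,0,0],[0,0,0,0,0,0,0]]]'; python3 -m crank '[[[0,0,0,0,0,0,0],[0,0,0,0,0,0,0],[0,0,0,0,0,0,0],[0,0,0,0,0,0,0],[0,0,0,0,0,0,0]]]'; python3 st.py;  python3 - <<'E'
from h import *
im,d,W=pts('scene'); x,y,z=W[...,0],W[...,1],W[...,2]
cv2.imwrite('pics/z.png',im)
t=ctrl.get_obs()['tool_pos']; r=np.hypot(t[0]-.691,t[1]-.328); print('angle from bar',np.degrees(np.arctan2(t[2]+.048-.085,r)-0)+np.degrees(np.arctan2(-15,240)))
for c in((.599,-.104),(.540,-.114),(.481,-.123),(.4685,-.0485),(.5275,-.0395),(.587,-.0285)):
    m=(np.hypot(x-c[0],y-c[1])<.026)&(z>.04)&(z<.095); p=W[m]; print(len(p),np.round(np.median(p[p[:,2]>.07],0),4))
E
```

```text
clock: 19.35
tool_pos: [0.5806, 0.3098, 0.2553]
ee_rot: [-63.6, 89.9, -55.7]
force: [2.0, -3.6, -5.3]
finger_gap: 0.0077
clock: 19.77
tool_pos: [0.5804, 0.3098, 0.2552]
ee_rot: [-93.5, 89.9, -85.5]
force: [1.7, -4.7, -4.2]
finger_gap: 0.0079
t 19.7667 tcp [580.4 309.8 255.2] F [ 1.7 -4.7 -4.2] gap 7.9 q [-53.  28.  32.  83. -15.  73. -12.] x [ 0.    -0.001 -1.   ] jaw 7.95
angle from bar 59.23911070927012
279 [ 0.6021 -0.1069  0.0795]
271 [ 0.5413 -0.1168  0.0794]
269 [ 0.4836 -0.1243  0.0793]
252 [ 0.4719 -0.0517  0.0788]
255 [ 0.5308 -0.0426  0.0789]
251 [ 0.5891 -0.0312  0.0789]
```

View pics/z.png

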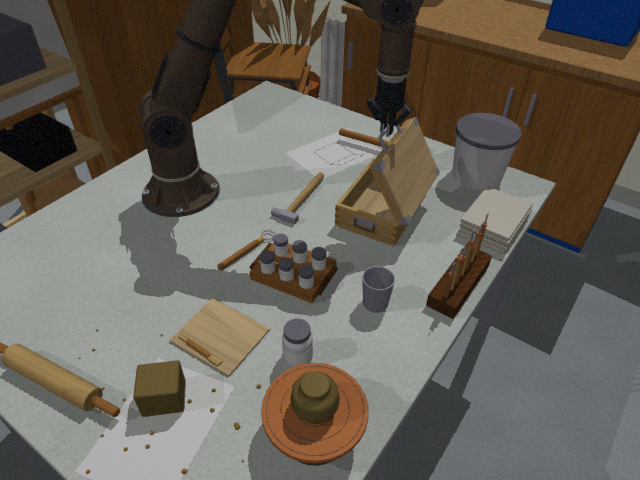

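The lid stands at about 59°, held at pixel (388,130). All six pots sit in the tray around (293,268), and the bystanders are where they were. Handing in.

```bash
python3 -c "
from cell import ctrl;print(ctrl.close_job())"
```

```text
the job is handed in; nothing more can be done
None
```

Both stray pots are in the two empty wells, seated and released. The gripper is holding the chest lid by its bow handle, with 60 N of grip, at about 59° worked out from the bar's position. I handed the job in at about 20 s on the clock.

**Last checks:** All six pot tops read about 79 mm, which means they are right down in their wells. The lid was still, the fingers were on the bar, and the last picture showed the other things where they started.

**Disagreements:**
- **Fingertip height:** Depth and pictures put the fingertips about 30 mm higher than the stated tool geometry gives. I set the grip heights by the camera.
- **Handle grip:** The gripper's gauge reads 7.9 mm on the 10 mm handle bar, but the lid followed the arm the whole way without slipping.
- **Lid angle:** A rough slope fit to the lid's depth early in the lift read 15°, where the bar's height gave 12°. I went by the bar's height.

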